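Jack up one side of the test kiln

ROBOT

A 6-joint arm with a two-finger parallel gripper is mounted at the origin on a cart in front of the work surface, level with it; the furniture and walls round the work are solid. World frame = base frame: x ahead of the robot, y to its left, z up, the work surface at z = 0. Lengths are in mm, angles in rad, forces in N, time in s.
With the tool pointing down it reaches from about 375 to 900 mm from the base axis. Payload 3.1 kg.
Tool frame: the origin (TCP) lies at the very end of the fingers, on their centre line; the grasp point (between the pads) lies 19 mm behind it (env.tcp_to_grasp is the distance from the TCP to the grasp point, in mm); z points along the fingers, y is the direction in which the jaws open and shut (so a half turn about z gives the same grasp; the last joint's range is limited). The gripper opens to 87 mm and grips with 3 to 60 N. Pads are 19 mm wide; open, the fingers measure 117 mm over their backs; the gripper's body (75 mm by 190 mm) begins 51 mm behind the grasp point.
Start: joints at [0.934, 0.527, 1.433, -0, 1.181, -0.178], TCP at [276.193, 560.637, 222.548] pointing down, gripper open.
Joint ranges: [-3.08, 3.08], [-0.75, 2.2], [0.22, 2.44], [-1.43, 4.57], [0, 2.65], [-2.85, 2.85]. Speed limits (rad/s): [2.79, 2.79, 3.14, 3.14, 3.14, 3.14].

INTERFACE

Orientations are given as a rotation vector (axis times angle).
In Python, from plant import env gives the robot as it stands. The module is installed in compiled form; this text tells all that it offers.
- The arm moves only by the shell command python3 -m inch 'ROWS'. ROWS is JSON, one flat list of numbers, 7 for each row, row after row: the shift along the world's x, y, z in mm, then the turn, a rotation vector about the world's x, y, z in degrees, then the gripper's target within -1 to 1 (shut at 1, half-way at 0, fully open at -1). In form: [dx, dy, dz, rx, ry, rz, grip, dx, dy, dz, rx, ry, rz, grip, ...]. A call has 1 to 20 rows; each row shifts and turns the pose as measured when the row begins; what a row does not reach is not made up. A row lasts 1/12 s, in which the tool goes at most 41.7 mm and 7.16 degrees, less where a joint would pass 70% of its speed; a pose out of reach is approached as far as the arm can. A call with a gripper value outside its range is refused whole. The fingers move at their own pace and stop on an object; the grip force is fixed at half the most. Time passes only in rows, so rows that do not move let the fingers close. It gives the time, the measured TCP pose, the force and the opening at its end, in the units of the state.
- env.get_obs(): the state, without advancing time (a new reading comes with each control period).
- env.snapshot(name): name is "scene" or "top" or "wrist"; returns the picture (420x560x3 uint8, red, green, blue); there is no depth.
- env.get_calibration(name): a dict with "fx", "fy", "cx", "cy" (pixels), "R" (3x3) and "t" (3): a world point X has camera coordinates R X + t. Camera axes: x right, y down, z forward; pixel columns grow to the right and rows downward; lengths in mm; the calibration is good to about 2 mm. A picture is of the moment at which its call begins: read the wrist's pose just before it. get_calibration takes no time and is no camera call; for the wrist camera it gives the pose at the moment of the call.
- env.hand_in(): hands the job in, once; it reports no verdict.
The state is a dict: "time": time; "qpos": joint angles; "qd": joint speeds; "effort": joint torques, N m; "eef_pos": TCP position; "orientation": TCP orientation; "wrist_force": force on the tool from outside, world axes, zero at the start; "moment": the same for the moment, N m; "grip_width": finger opening in mm.
Only numpy, scipy, OpenCV 4.12 (cv2) and the standard library are available. Lean on these libraries where they do the work, as an engineer would, in place of code of your own. Each camera call takes 0.05 s, during which the arm holds its last target.

TASK

Push the little kiln's door fully shut so that it clicks into its catch, then set the lever jack flat on the table with its saddle centred under the round lift pad that sticks out of the kiln's right side. Give the pedal handle one trial stroke right down so the kiln rises, let it come fully up again, then press it right down a second time and finish holding it down, with the kiln raised on the jack, so that I can slip a slat under it. Leave the two pots and the slat alone.

Things in the scene. Friction and masses are not known exactly. Their poses are not given: they have to be found in the camera images.
- kiln: Fixed steel stand (130 x 150 x 14 mm) of a small grey box kiln; origin on the table under the kiln's centre, +x to the kiln's back (the door faces -x), +y to its left, z up. The kiln stands on it, 125 deep x 140 wide, roof 140 mm above the table; the catch is low under the door's free corner, below 20 mm. The kiln tips about the stand's left (+y) edge; only its right side can be raised.
- kiln_tilt (a joint): tilt of the kiln about its left edge, rad: 0 = resting on its stand, grows as the right side is raised; falls back to 0 by its own weight (about 6 N at the lift pad)
- kiln_door (a joint): door angle, rad: 0 = shut and seated, grows as it opens. The door is an upright steel panel 138 wide x 112 tall x 16 mm, upper edge 134 mm above the table, hinged at its left edge (+y of the kiln), opening toward the kiln's -x; it stays where it is left. A sprung ball must be pushed past (about 4 N at the free edge, from about 0.13 rad on, peak at 0.065 rad); below 0.05 rad it holds the door shut
- door_hinge (a point): point on the door's vertical hinge line, 78 mm above the table; z of the point is up
- door_push (a point): point on the door's outer face where it is pushed, 110 mm from the hinge line and 102 mm above the table, clear of the knob (which is lower, 42 mm above the table, and stands out 24 mm) and the catch; x of the point points through the door into the kiln, -y from the hinge to the free edge
- lift_pad (a point): centre of the underside of the round lift pad (steel disc 36 mm in diameter) under the end of a 40 mm wide bracket, 60 mm out from the kiln's right wall, 70 mm above the table while the kiln rests; bracket's top 85 mm above the table, its gusset at the wall 102 mm; the point's -y points straight away from the kiln
- jack: loose lever jack, 0.7 kg: flat base plate 255 x 60 x 9 mm, from 140 mm behind the origin (-x) to 115 mm before it (+x). Origin at the base's underside between the two cheeks; +x to the saddle, -x to the pedal handle, z up
- jack_grip (a point): grip point of the jack, 42 mm above its underside, straight over its origin: the pair of upright steel cheeks, together 36 mm wide across y, 36 mm long along x, from 9 to 63 mm high; grip across y from above. Axes as the jack's
- jack_saddle: round jack saddle, 40 mm in diameter, 90 mm ahead of the jack's origin (+x); it only moves up and down with the handle, 70 mm per rad
- saddle_top (a point): centre of the saddle's flat top, 52 mm above the jack's underside with the handle up, 88 mm with the handle down. When it is brought under the pad, the gripper is well clear of the kiln and of the fixed banding wheel (top 197 mm across, 118 mm high, centre x 0.685, y 0.37) and sharpener (x over 0.57, y 0 to 0.08, 125 mm high) if the jack's +x points 0.6 rad clockwise from the kiln's +y
- jack_handle (a joint): angle of the jack's handle, rad: 0 = fully up (a spring and the load push it there), 0.52 = down on its stop. Pressing it takes about 3 to 11 N at the pedal
- handle_pad (a point): centre of the upper face of the square rubber pedal (36 x 34 mm) at the handle's end, which is pressed from above. It runs on an arc of 130 mm about a level axis (along the jack's y) 52 mm above the jack's underside, straight over the jack's origin: with the handle up it points 0.56 rad above level to the jack's -x (pedal 126 mm above the underside), pressed down it is nearly level (pedal 63 mm)
- pinch_pot: small clay pot, 59 mm across, a bystander
- small_bowl: small clay bowl, 68 mm across, a bystander
- shim_slat: thin wooden slat 235 x 27 x 7 mm, a bystander

How it is judged:
By the outcome, as a careful person would: the job done as asked, in the order asked, and still so for the second after the job is handed in, while the arm keeps its last pose, push and grip.
It also fails if it takes over 72 s, if anything falls off the work surface, if the arm or the gripper's body presses on something with over 40 N, if the wrist force passes 120 N, or if a joint passes its speed limit or range.

## Working session

There is one attempt and no reset: what is moved stays moved. The work goes in short steps, Python scripts to look and compute and a shell command to move; the robot and the scene stay as the last step left them, time stands still between calls to the robot, and variables do not carry over. Pictures are saved under pics/ and viewed, and the job is handed in when it is done.

```bash
mkdir -p pics; cat > h.py <<'E'
import numpy as np, cv2
from plant import env
def snap(n,f):
    im=env.snapshot(n); cv2.imwrite('pics/'+f+'.png',im[:,:,::-1]); return im
def ray(c,u,v):
    R=np.array(c['R']);t=np.array(c['t']);o=-R.T@t
    d=R.T@np.array([(u-c['cx'])/c['fx'],(v-c['cy'])/c['fy'],1]);return o,d
def atz(c,u,v,z):
    o,d=ray(c,u,v);return o+d*(z-o[2])/d[2]
def proj(c,X):
    p=np.array(c['R'])@np.array(X)+np.array(c['t']);return c['fx']*p[0]/p[2]+c['cx'],c['fy']*p[1]/p[2]+c['cy']
def crop(f,x0,y0,x1,y1,s,out):
    im=cv2.imread('pics/'+f+'.png')[y0:y1,x0:x1];cv2.imwrite('pics/'+out+'.png',cv2.resize(im,None,fx=s,fy=s,interpolation=cv2.INTER_CUBIC))
E
python3 - <<'E'
from h import *
for n in ['scene','top','wrist']:
    snap(n,n+'0'); c=env.get_calibration(n); print(n,c)
print(env.get_obs())
E
```

```text
scene {'fx': 524.1238126535077, 'fy': 524.1238126535077, 'cx': 272.0647121263266, 'cy': 209.95111350349202, 'R': array([[-0.8157659 , -0.57793795, -0.02266556],
       [-0.27863139,  0.42702817, -0.86023921],
       [ 0.50684371, -0.69543847, -0.50938667]]), 't': array([ 663.73045326,   74.80933569, 1310.33117379])}
top {'fx': 523.3681130393129, 'fy': 523.3681130393129, 'cx': 275.140379980074, 'cy': 206.49455227390578, 'R': array([[ 3.40949240e-04, -9.99963155e-01, -8.57747663e-03],
       [-9.93551559e-01,  6.33782183e-04, -1.13379438e-01],
       [ 1.13380697e-01,  8.56082192e-03, -9.93514736e-01]]), 't': array([ 373.94428515,  553.38765363, 1340.85080334])}
wrist {'fx': 324.0532585821469, 'fy': 324.0532585821469, 'cx': 283.9897943040429, 'cy': 203.0140522979882, 'R': array([[ 0.44200157,  0.8970135 , -0.00118152],
       [ 0.85789718, -0.42234162,  0.29264309],
       [ 0.26200579, -0.13036233, -0.95622101]]), 't': array([-624.94891117,  -35.26768292,  391.56776714])}
{'time': 0.15, 'qpos': array([ 9.34464280e-01,  5.28259296e-01,  1.43364418e+00, -3.12586248e-05,
        1.18140678e+00, -1.78481507e-01]), 'qd': array([-0.00021493, -0.00400081, -0.00563305, -0.00202678, -0.00126706,
        0.00057396]), 'effort': array([ 7.88905327e-04, -4.40427947e+01, -1.76844049e+01,  6.33490761e-02,
        5.53108414e-02, -1.29423215e-04]), 'eef_pos': array([275.8808542 , 560.16356538, 221.78082213]), 'orientation': array([-7.12757819e-01, -3.05899748e+00,  2.49464115e-03]), 'wrist_force': array([0.61311464, 0.43523481, 0.23108063]), 'moment': array([-0.02834515,  0.04726814, -0.02363565]), 'grip_width': 87.04738287714768}
```

View pics/scene0.png

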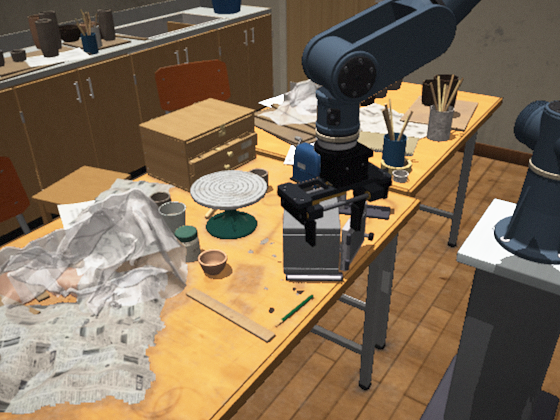

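View pics/top0.png

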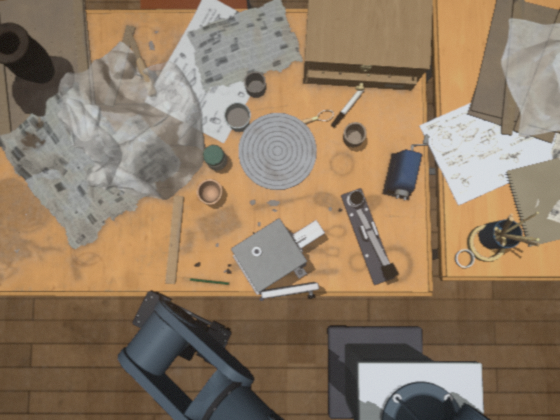

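View pics/wrist0.png

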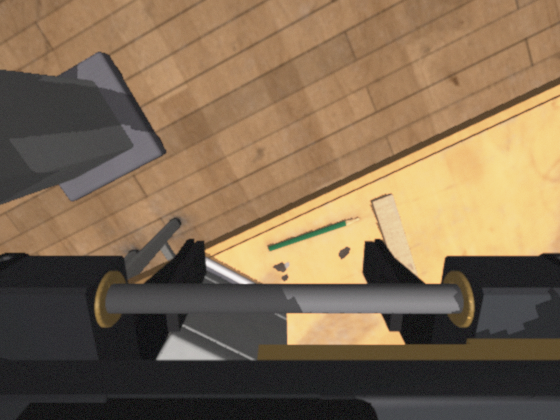

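```bash
python3 - <<'E'
from h import *
crop('top0',220,180,420,310,4,'topc')
crop('scene0',270,180,410,290,5,'scc')
E
```

```text
(no output)
```

View pics/topc.png

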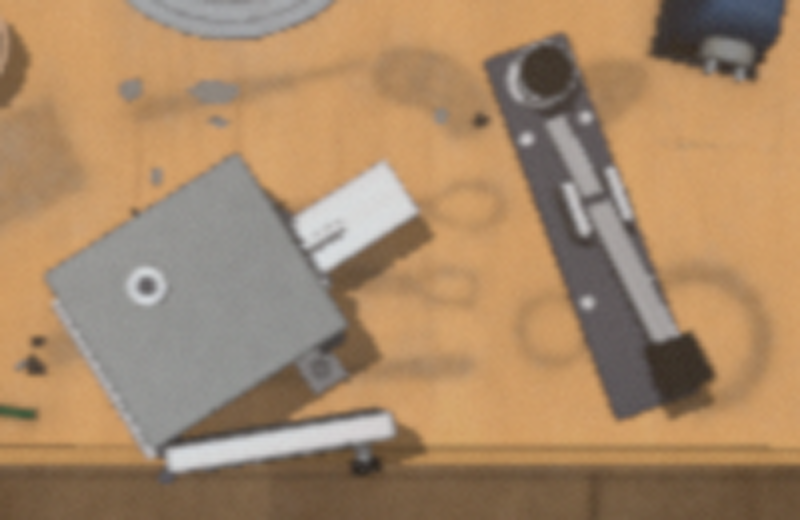

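View pics/scc.png

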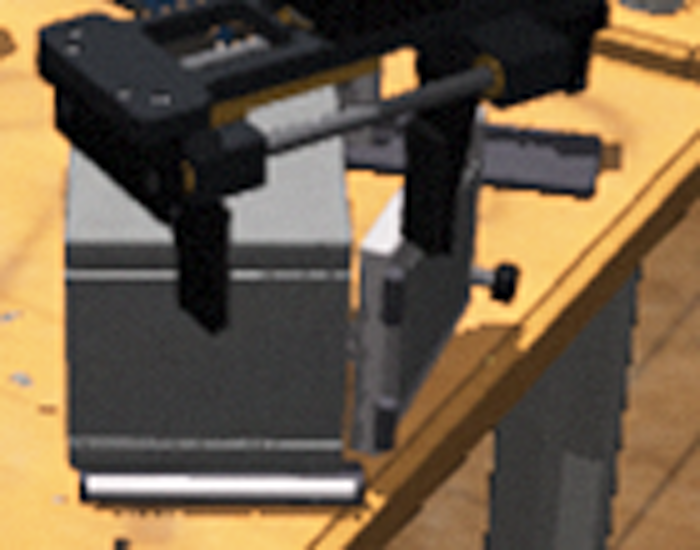

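```bash
python3 - <<'E'
from h import *
c=env.get_calibration('top')
P=lambda x,y,z:atz(c,220+x/4,180+y/4,z)
R=[P(*p,140) for p in [(237,155),(47,275),(152,452),(345,325)]]
for r in R: print(r.round(1))
R=np.array(R)
print('sides',[np.linalg.norm(R[i]-R[i-1]).round(1) for i in range(4)],'cen',R.mean(0))
dx=(R[0]+R[1]-R[2]-R[3])[:2]; 
l=(R[1]+R[2]-R[0]-R[3])[:2]
print('yaw x',np.arctan2(dx[1],dx[0]),'from l',np.arctan2(l[1],l[0])-np.pi/2)
print('door top corners',[P(*p,134).round(1) for p in [(165,450),(388,410),(395,438),(170,473)]])
print('bracket top corners',[P(*p,85).round(1) for p in [(385,160),(422,212),(325,272),(290,218)]])
print('jack base',[P(*p,9).round(1) for p in [(485,62),(565,35),(695,395),(618,420)]])
print('saddle',P(548,70,52).round(1))
print('pedal',[P(*p,126).round(1) for p in [(645,345),(690,333),(715,377),(665,400)]], P(679,363,126))
print('cheeks',[P(*p,63).round(1) for p in [(563,183),(582,238),(608,168),(632,222)]])
E
```

```text
[511.5 363.  140. ]
[439.3 477.  140. ]
[334.4 413.6 140. ]
[409.5 298.5 140. ]
sides [np.float64(120.6), np.float64(134.9), np.float64(122.5), np.float64(137.4)] cen [423.6698082  388.04079603 140.        ]
yaw x 0.5538418616311584 from l 0.5713535298865255
door top corners [array([335.3, 406.1, 134. ]), array([359. , 272.9, 134. ]), array([342.5, 268.9, 134. ]), array([321.8, 403.1, 134. ])]
bracket top corners [array([513.2, 270. ,  85. ]), array([480.5, 247. ,  85. ]), array([443. , 308.1,  85. ]), array([476.8, 329.8,  85. ])]
jack base [array([585.7, 197.2,   9. ]), array([603.9, 143.5,   9. ]), array([365.1,  62.6,   9. ]), array([348.8, 113.4,   9. ])]
saddle [574.6 161.7  52. ]
pedal [array([397.7, 117.2, 126. ]), array([404.9,  89.9, 126. ]), array([378.6,  75.6, 126. ]), array([364.8, 105.9, 126. ])] [386.91930765  96.99779018 126.        ]
cheeks [array([500.4, 155. ,  63. ]), array([465.3, 143.6,  63. ]), array([510. , 126.1,  63. ]), array([475.5, 111.6,  63. ])]
```

```bash
python3 -m inch '[1,-16,0,0,0,-7,1, 1,-16,0,0,0,-7,1, 1,-16,0,0,0,-7,1, 1,-16,0,0,0,-7,1, 1,-16,0,0,0,-7,1, 1,-16,0,0,0,-7,1, 1,-16,0,0,0,-7,1, 1,-16,0,0,0,-7,1, 1,-16,0,0,0,-7,1, 1,-16,0,0,0,-7,1, 1,-16,0,0,0,-7,1, 1,-16,0,0,0,-7,1, 1,-16,0,0,0,-7,1, 1,-16,0,0,0,-7,1, 1,-16,0,0,0,-7,1, 1,-16,0,0,0,-7,1, 1,-16,0,0,0,-7,1]'
python3 - <<'E'
from h import *
from scipy.spatial.transform import Rotation as Ro
o=env.get_obs();M=Ro.from_rotvec(o['orientation']).as_matrix();print(np.arctan2(M[1,1],M[0,1]),M[:,2],o['qpos'])
snap('top','top1');snap('scene','scene1');snap('wrist','wrist1')
E
```

```text
time: 1.57
eef_pos: [289.3, 276.8, 217.4]
orientation: [-3.017, -0.864, 0.008]
wrist_force: [0.8, 1.0, -0.1]
grip_width: -0.1
-1.0130478654387172 [-0.00604046  0.00226582 -0.99997919] [0.47854759 0.23453774 1.96726154 0.00591729 0.94412027 1.48810481]
```

View pics/scene1.png

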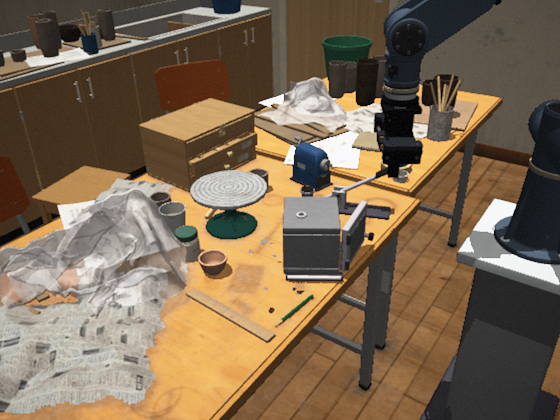

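View pics/wrist1.png

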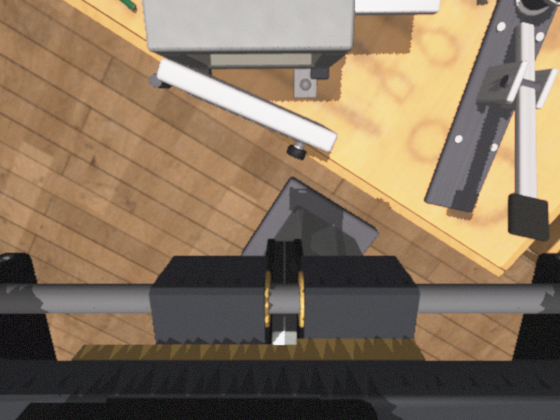

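```bash
python3 - <<'E'
from h import *
c=env.get_calibration('wrist')
for p in [(163,62),(160,83),(336,135),(327,152)]: print(atz(c,*p,134).round(1))
for p in [(148,50),(352,50)]: print(atz(c,*p,140).round(1))
for p in [(355,12),(437,12),(426,210)]: print(atz(c,*p,85).round(1))
E
python3 -m inch '[2,4,-30,0,0,0,1, 2,4,-30,0,0,0,1, 2,4,-30,0,0,0,1, 2,4,-28,0,0,0,1,0,0,0,0,0,0,1]'
```

```text
[335.7 407.6 134. ]
[322.1 403.3 134. ]
[359.3 276.5 134. ]
[345.3 275.  134. ]
[337.7 417.4 140. ]
[411.2 300.8 140. ]
[447.1 310.7  85. ]
[482.2 255.1  85. ]
[347.6 154.8  85. ]
time: 2.13
eef_pos: [303.4, 299.7, 98.2]
orientation: [-3.003, -0.89, -0.019]
wrist_force: [-0.8, -0.6, 0.9]
grip_width: 0.7
```

```bash
python3 -m inch '[10,0,0,0,0,0,1, 8,0,0,0,0,0,1, 8,1,0,0,0,0,1, 8,1,0,0,0,0,1, 6,2,0,0,0,0,1, 6,2,0,0,0,0,1]'
python3 -c "
from h import *
print(env.get_obs()['wrist_force']);snap('wrist','wrist2')"
```

```text
time: 2.63
eef_pos: [354.7, 308.4, 102.6]
orientation: [-2.999, -0.9, -0.027]
wrist_force: [0.4, -0.1, -0.6]
grip_width: 0.4
[ 0.39693187 -0.14703924 -0.61124641]
```

View pics/wrist2.png

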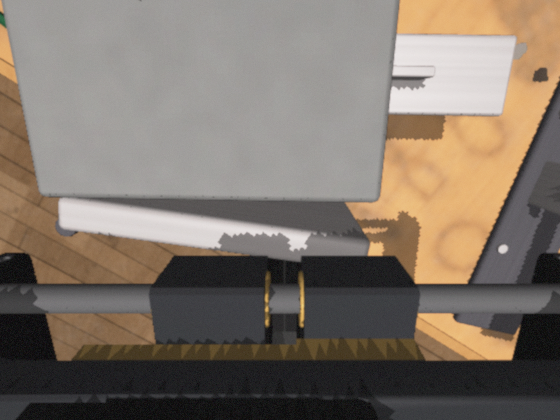

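```bash
python3 -m inch '[4,2,-2,0,0,0,1, 4,2,-1,0,0,0,1, 4,3,-1,0,0,0,1]'; python3 -m inch '[4,3,0,0,0,0,1, 3,2,0,0,0,0,1]';python3 -m inch '[3,2,0,0,0,0,1]';python3 -c "
from h import *
snap('wrist','wrist3')"
```

```text
time: 2.93
eef_pos: [365.2, 314.1, 99.5]
orientation: [-3.0, -0.899, -0.017]
wrist_force: [-0.4, -0.5, 0.7]
grip_width: 0.5
time: 3.1
eef_pos: [367.2, 316.0, 98.7]
orientation: [-3.004, -0.902, 0.006]
wrist_force: [-5.7, -5.8, 6.8]
grip_width: 0.4
time: 3.18
eef_pos: [366.8, 316.0, 98.3]
orientation: [-3.006, -0.904, 0.02]
wrist_force: [-5.1, -6.2, 5.5]
grip_width: 0.6
```

View pics/wrist3.png

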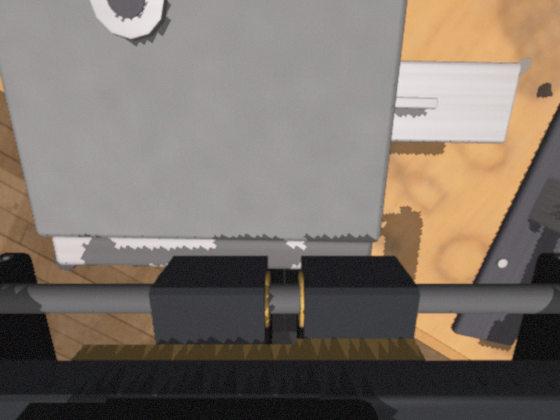

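```bash
python3 -m inch '[5,3,0,0,0,0,1, 5,3,0,0,0,0,1]'; python3 -m inch '[8,5,0,0,0,0,1]';python3 -c "
from h import *
snap('wrist','wrist4')"
```

```text
time: 3.4
eef_pos: [365.9, 315.9, 97.1]
orientation: [3.003, 0.905, -0.063]
wrist_force: [-9.1, -7.8, 8.5]
grip_width: 0.8
time: 3.48
eef_pos: [365.2, 315.8, 96.4]
orientation: [2.996, 0.906, -0.096]
wrist_force: [-15.8, -14.2, 14.3]
grip_width: 0.3
```

View pics/wrist4.png

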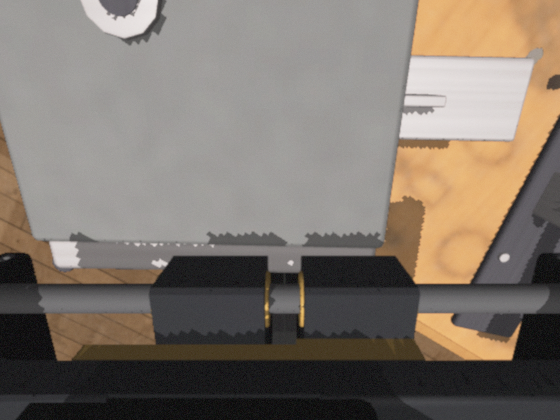

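```bash
python3 -m inch '[-10,-6,4,0,0,0,1, -12,-8,6,0,0,0,1, -12,-8,30,0,0,0,1, -10,-10,30,0,0,0,1,-10,-10,30,0,0,0,1]'
python3 - <<'E'
from h import *
from scipy.spatial.transform import Rotation as Ro
o=env.get_obs();M=Ro.from_rotvec(o['orientation']).as_matrix();print(np.arctan2(M[1,1],M[0,1]),M[:,2],o['qpos'],o['wrist_force'])
print(np.degrees(np.cross(M[:,2],[0,0,-1])))
snap('top','top5');snap('wrist','wrist5')
crop('top5',220,180,420,310,4,'topc5')
E
```

```text
time: 3.95
eef_pos: [309.5, 273.0, 193.2]
orientation: [2.992, 0.907, -0.114]
wrist_force: [1.3, 0.7, 0.0]
grip_width: 0.1
-0.9827004994500278 [-0.06586805 -0.03349466 -0.99726602] [ 4.51516725e-01  3.21923765e-01  1.92515405e+00 -1.69629903e-03
  9.68464888e-01  1.43491041e+00] [1.26906356 0.7021623  0.00605686]
[ 1.91910248 -3.77396125  0.        ]
```

View pics/topc5.png

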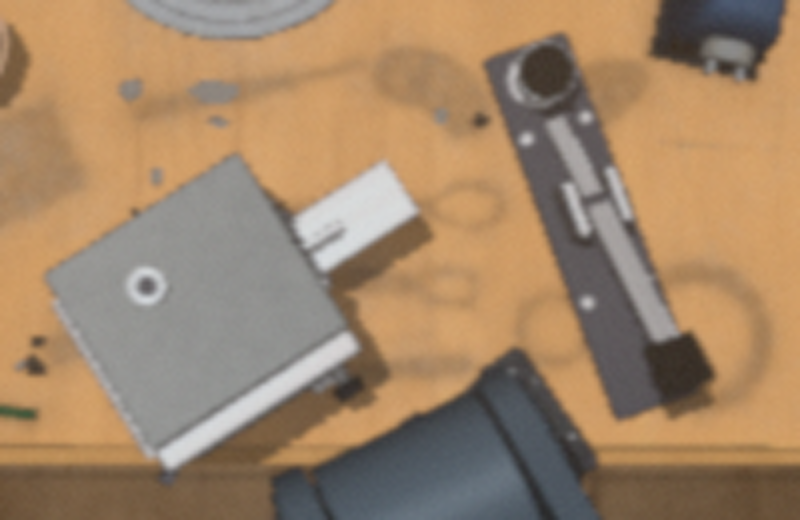

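View pics/wrist5.png

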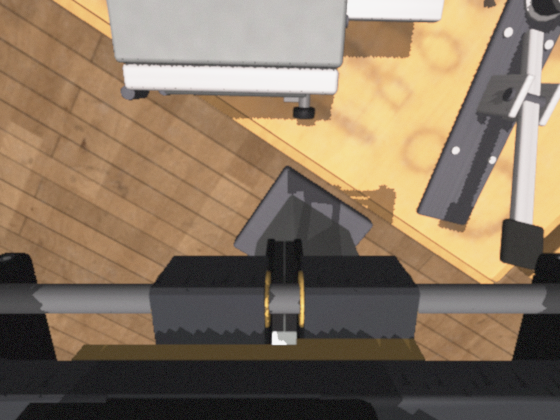

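```bash
python3 - <<'E'
from h import *
crop('wrist5',100,40,360,130,3,'wc5')
E
```

```text
(no output)
```

View pics/wc5.png

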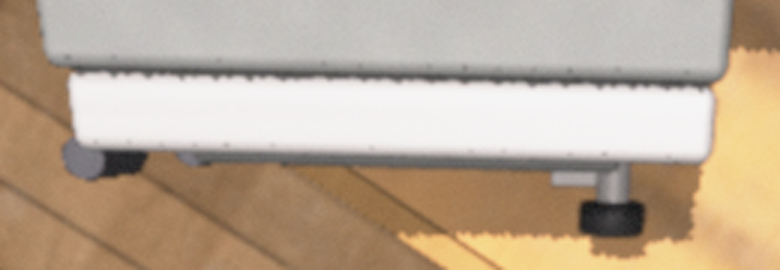

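```bash
python3 -m inch '[5,-5,20,1,-2,-5,-1, 18,-15,20,1,-2,-5,-1, 28,-22,10,0,0,-5,-1, 28,-22,0,0,0,0,-1, 28,-22,0,0,0,0,-1, 28,-22,0,0,0,0,-1, 24,-20,0,0,0,0,-1,0,0,0,0,0,0,-1]'
python3 - <<'E'
from h import *
from scipy.spatial.transform import Rotation as Ro
o=env.get_obs();M=Ro.from_rotvec(o['orientation']).as_matrix();print(np.arctan2(M[1,1],M[0,1]),M[:,2],o['qpos'],o['wrist_force'])
print(np.degrees(np.cross(M[:,2],[0,0,-1])))
snap('wrist','wrist6')
E
```

```text
time: 4.72
eef_pos: [485.9, 143.0, 248.7]
orientation: [-3.093, -0.499, -0.061]
wrist_force: [0.9, 0.1, 1.0]
grip_width: 46.0
-1.2506066459849057 [ 0.03737734  0.01444855 -0.99919676] [0.0577453  0.31800983 1.7217449  0.01403359 1.06371869 1.30180972] [0.91974468 0.06232856 1.03621383]
[-0.82784105  2.14156384  0.        ]
```

View pics/wrist6.png

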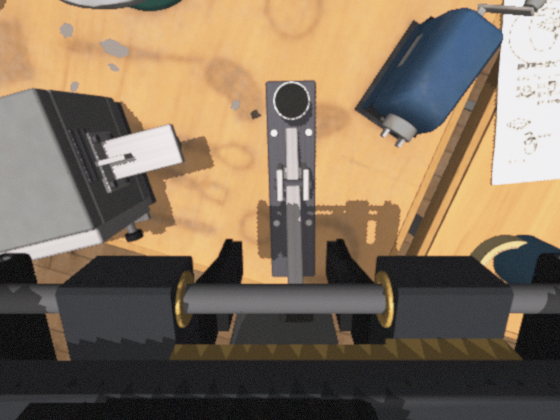

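```bash
python3 - <<'E'
from h import *
crop('wrist6',60,70,330,290,3,'wc6')
c=env.get_calibration('wrist');print(proj(c,env.get_obs()['eef_pos']))
E
```

```text
(np.float64(285.0963578510047), np.float64(257.60895828175165))
```

View pics/wc6.png

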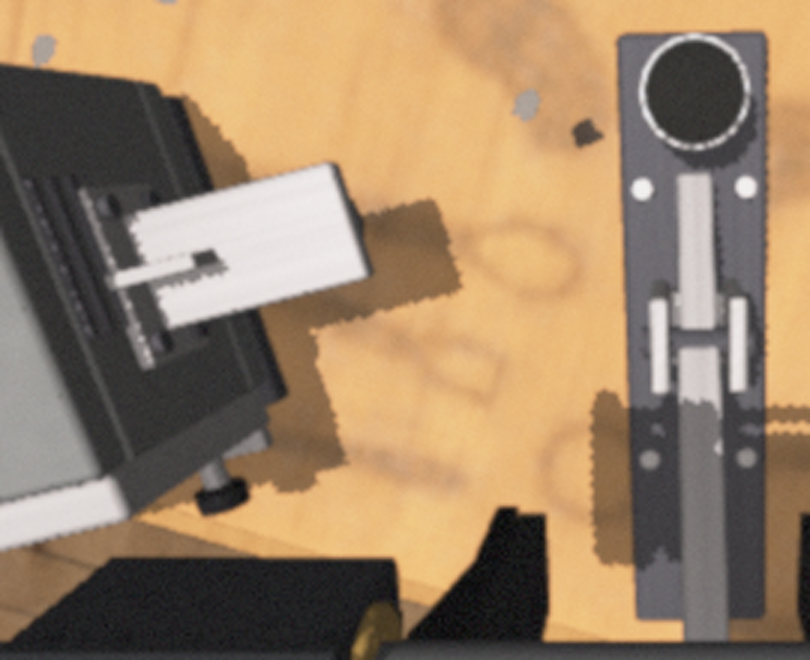

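```bash
python3 - <<'E'
from h import *
c=env.get_calibration('wrist')
P=lambda x,y,z:atz(c,60+x/3,70+y/3,z)
ch=np.array([P(*p,63) for p in [(650,297),(652,392),(730,297),(748,392)]]);print(ch.round(1),ch.mean(0))
print('saddle',P(695,92,52).round(1))
b=[P(*p,9) for p in [(617,35),(766,33),(765,618),(638,617)]];print(np.round(b,1))
d=b[0]-b[3];e=b[1]-b[2];print(np.arctan2(d[1],d[0]),np.arctan2(e[1],e[0]), 'origin', (b[0]+b[1])/2-115*np.array([np.cos(.333),np.sin(.333),0]))
B=[P(*p,85) for p in [(335,163),(370,272),(130,212),(165,328)]];print(np.round(B,1), (B[0]+B[1])/2)
k=B[1]-B[3];print(np.arctan2(k[1],k[0]));k=B[0]-B[2];print(np.arctan2(k[1],k[0]))
E
```

```text
[[499.5 159.6  63. ]
 [465.9 147.9  63. ]
 [508.7 132.1  63. ]
 [477.2 114.   63. ]] [487.84670363 138.40957423  63.        ]
saddle [572.4 166.9  52. ]
[[585.1 202.5   9. ]
 [604.2 147.5   9. ]
 [367.1  62.7   9. ]
 [349.2 117.9   9. ]]
0.3442072037122594 0.34340704984346737 origin [485.97243171 137.4090861    9.        ]
[[512.5 272.1  85. ]
 [481.2 252.6  85. ]
 [475.4 333.4  85. ]
 [440.2 314.9  85. ]] [496.84251162 262.35404303  85.        ]
-0.9889849363540969
-1.0268284725756938
```

```bash
python3 -m inch '[1,-3,-30,-1,2,1,-1, 0,-2,-30,0,0,0,-1, 0,-1,-30,0,0,0,-1, 0,0,-30,0,0,0,-1, 0,0,-15,0,0,0,-1,0,0,0,0,0,0,-1]'
python3 - <<'E'
from h import *
from scipy.spatial.transform import Rotation as Ro
o=env.get_obs();M=Ro.from_rotvec(o['orientation']).as_matrix();print(np.arctan2(M[1,1],M[0,1]),M[:,2],o['wrist_force'])
print(np.degrees(np.cross(M[:,2],[0,0,-1])))
snap('wrist','wrist7')
E
```

```text
time: 5.27
eef_pos: [485.8, 142.2, 107.4]
orientation: [3.096, 0.53, 0.008]
wrist_force: [-0.4, -1.0, -0.5]
grip_width: 85.0
-1.2314710861936171 [ 5.08278855e-03  6.03580305e-04 -9.99986900e-01] [-0.42484493 -1.04397101 -0.47828676]
[-0.0345826   0.29122233  0.        ]
```

View pics/wrist7.png

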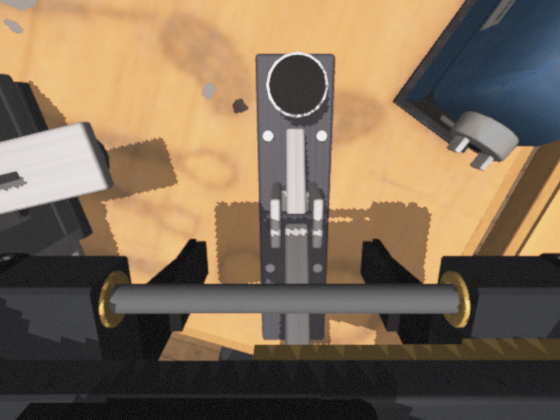

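```bash
python3 - <<'E'
from h import *
c=env.get_calibration('wrist')
for p in [(275,197,63),(275,247,63),(318,197,63),(318,247,63),(297,85,52)]: print(atz(c,*p).round(1))
print(proj(c,[486,137,63]),proj(c,env.get_obs()['eef_pos']))
E
```

```text
[504.6 155.8  63. ]
[470.3 144.   63. ]
[514.1 128.8  63. ]
[480.3 115.7  63. ]
[576.2 166.   52. ]
(np.float64(292.08733205797796), np.float64(230.33638796139434)) (np.float64(285.0435662755799), np.float64(257.61932762186285))
```

```bash
python3 -m inch '[4,-6,-25,0,0,0,-1, 1,-1,-25,0,0,0,-1, 0,0,-20,0,0,0,-1, 0,0,-10,0,0,0,-1]'
python3 -m inch '[0,0,-4,0,0,0,-1,0,0,0,0,0,0,-1]'
```

```text
time: 5.65
eef_pos: [496.3, 138.6, 31.8]
orientation: [3.094, 0.537, 0.034]
wrist_force: [-0.4, -0.3, 0.0]
grip_width: 86.9
time: 5.82
eef_pos: [496.4, 139.5, 27.5]
orientation: [3.094, 0.538, 0.034]
wrist_force: [0.4, -1.1, 0.1]
grip_width: 86.8
```

```bash
python3 -m inch '[-6,-3,-4,0,0,0,-1,0,0,0,0,0,0,-1]'; python3 -m inch '[0,0,0,0,0,0,1,0,0,0,0,0,0,1,0,0,0,0,0,0,1,0,0,0,0,0,0,1,0,0,0,0,0,0,1,0,0,0,0,0,0,1]'
python3 - <<'E'
from h import *
from scipy.spatial.transform import Rotation as Ro
o=env.get_obs();M=Ro.from_rotvec(o['orientation']).as_matrix();print(np.arctan2(M[1,1],M[0,1]),M[:,2],o['wrist_force'])
print(np.degrees(np.cross(M[:,2],[0,0,-1])))
snap('wrist','wrist8')
E
```

```text
time: 5.98
eef_pos: [491.3, 137.0, 25.1]
orientation: [3.093, 0.54, 0.039]
wrist_force: [-0.1, 0.3, -0.6]
grip_width: 87.2
time: 6.48
eef_pos: [493.3, 137.0, 28.7]
orientation: [3.092, 0.539, 0.05]
wrist_force: [-0.1, 0.4, 0.2]
grip_width: 54.9
-1.2254723491346646 [ 0.03184124  0.00313182 -0.99948803] [-0.12445344  0.39602242  0.19595414]
[-0.17944014  1.82436879  0.        ]
```

View pics/wrist8.png

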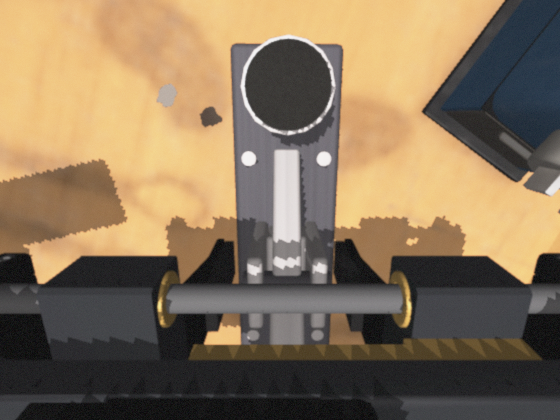

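```bash
python3 -m inch '[-3,-1,-4,0,2,0,1,0,0,-1,0,0,0,1,0,0,-1,0,0,0,1,0,0,-1,0,0,0,1,0,0,0,0,0,0,1,0,0,0,0,0,0,1]'
python3 - <<'E'
from h import *
from scipy.spatial.transform import Rotation as Ro
o=env.get_obs();M=Ro.from_rotvec(o['orientation']).as_matrix();print(np.arctan2(M[1,1],M[0,1]),M[:,2],o['wrist_force'])
snap('wrist','wrist9')
E
```

```text
time: 7.03
eef_pos: [490.3, 135.8, 23.9]
orientation: [-3.092, -0.54, 0.001]
wrist_force: [0.7, 1.2, -1.3]
grip_width: 35.4
-1.2248718931648057 [-0.00113782  0.00244295 -0.99999637] [ 0.73240626  1.17406298 -1.33891843]
```

View pics/wrist9.png

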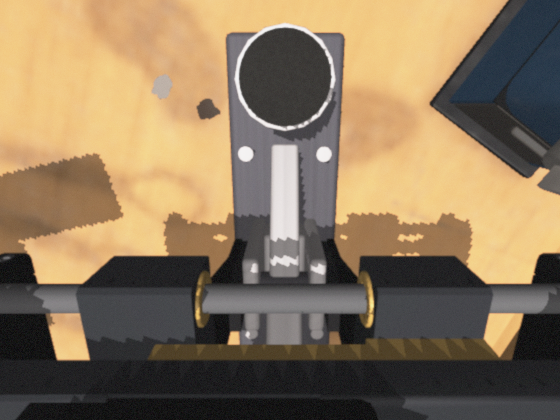

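```bash
python3 -m inch '[0,0,5,0,0,0,1,0,0,6,0,0,0,1,0,0,0,0,0,0,1]'; python3 -c "
from h import *
snap('scene','scene9')
c=env.get_calibration('wrist');print(env.get_obs()['orientation'])"
```

```text
time: 7.33
eef_pos: [487.7, 135.8, 33.4]
orientation: [-3.091, -0.54, 0.011]
wrist_force: [1.3, -1.0, -8.0]
grip_width: 35.5
[-3.09124067 -0.5397419   0.0118219 ]
```

View pics/scene9.png

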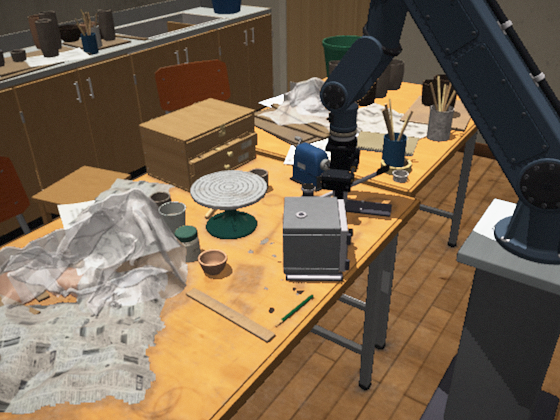

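```bash
python3 -m inch '[0,-2,0,0,0,6,1,0,-2,0,0,0,6,1,0,-2,0,0,0,6,1,0,-2,0,0,0,6,1,0,-2,0,0,0,6,1,0,-2,0,0,0,6,1]'; python3 -c "
from h import *
snap('top','top10')
from scipy.spatial.transform import Rotation as Ro
o=env.get_obs();M=Ro.from_rotvec(o['orientation']).as_matrix();print(np.arctan2(M[1,1],M[0,1]),np.degrees(np.cross(M[:,2],[0,0,-1])),o['qpos'])
"
```

```text
time: 7.88
eef_pos: [484.8, 123.6, 30.9]
orientation: [-2.753, -1.508, 0.021]
wrist_force: [-0.3, -0.5, -7.1]
grip_width: 35.7
-0.5645278519228525 [ 0.2707312  -0.78475585  0.        ] [ 0.02807576  0.69149373  1.87558455 -0.00781785  0.58835288  0.59908578]
```

View pics/top10.png

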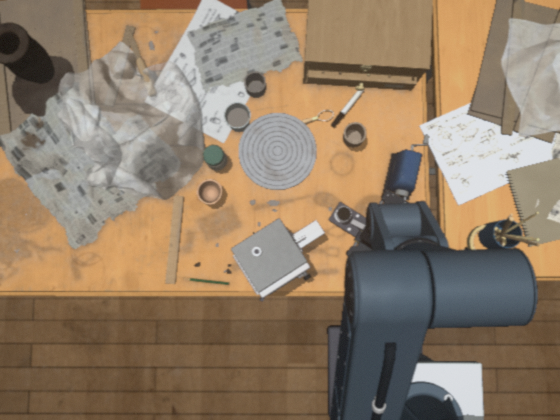

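```bash
python3 -m inch '[0,6,0,0,0,6,1,0,6,0,0,0,6,1,0,6,0,0,0,6,1,0,5,0,0,0,6,1,0,0,0,0,0,5,1]'; python3 -c "
from h import *
snap('wrist','wrist11')
from scipy.spatial.transform import Rotation as Ro
o=env.get_obs();M=Ro.from_rotvec(o['orientation']).as_matrix();print(np.arctan2(M[1,1],M[0,1]),np.degrees(np.cross(M[:,2],[0,0,-1])),o['qpos'])
"
```

```text
time: 8.35
eef_pos: [483.2, 146.6, 29.2]
orientation: [-2.276, -2.164, 0.027]
wrist_force: [1.5, -0.1, -8.4]
grip_width: 36.0
-0.04737552950377647 [ 0.67769365 -0.78825615  0.        ] [ 0.07905742  0.69810065  1.86281476 -0.01908742  0.59541201  0.1422326 ]
```

View pics/wrist11.png

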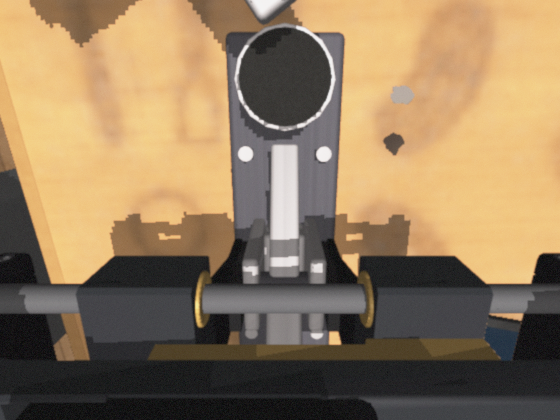

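```bash
python3 - <<'E'
from h import *
crop('wrist11',180,0,380,140,4,'wc11')
c=env.get_calibration('wrist')
for p in [(285,78,52+6),(246,0,85)]: print(atz(c,*p).round(1))
E
```

```text
[488.2 237.3  58. ]
[478.3 257.   85. ]
```

View pics/wc11.png

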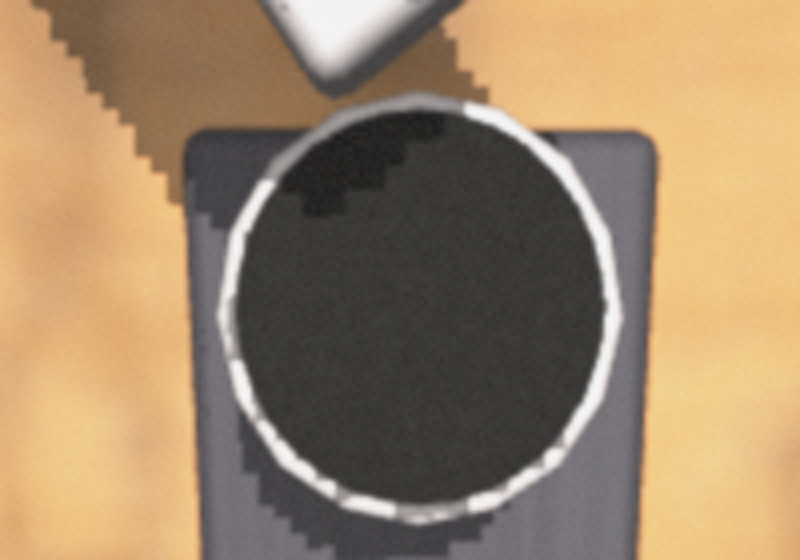

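```bash
python3 - <<'E'
from h import *
c=env.get_calibration('wrist')
k=atz(c,261.3,20.5,85); s=atz(c,180+418/4,308/4,52+29.2-23.9); print(k,s, k+[7.3,25.9,0]-s)
E
```

```text
[482.25215798 251.59294262  85.        ] [488.0075097  237.74492245  57.3       ] [ 1.54464828 39.74802016 27.7       ]
```

```bash
python3 -m inch '[1,10,1,0.7,-0.8,0.6,1,0,10,0,0,0,0,1,0,10,0,0,0,0,1,0,7,0,0,0,0,1,0,0,0,0,0,0,1]'; python3 -c "
from h import *
snap('wrist','wrist12');snap('scene','scene12');snap('top','top12')
from scipy.spatial.transform import Rotation as Ro
o=env.get_obs();M=Ro.from_rotvec(o['orientation']).as_matrix();print(np.arctan2(M[1,1],M[0,1]),np.degrees(np.cross(M[:,2],[0,0,-1])),o['eef_pos'])
crop('scene12',270,150,410,270,5,'sc12')
"
```

```text
time: 8.82
eef_pos: [483.0, 187.0, 29.5]
orientation: [-2.275, -2.164, -0.001]
wrist_force: [0.1, -0.0, -7.9]
grip_width: 35.7
-0.04958917172486794 [-0.07876659 -0.08094451 -0.        ] [482.82691621 185.4740316   29.41626218]
```

View pics/wrist12.png

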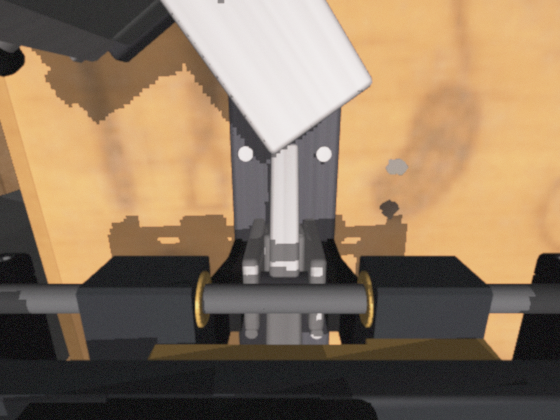

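View pics/sc12.png

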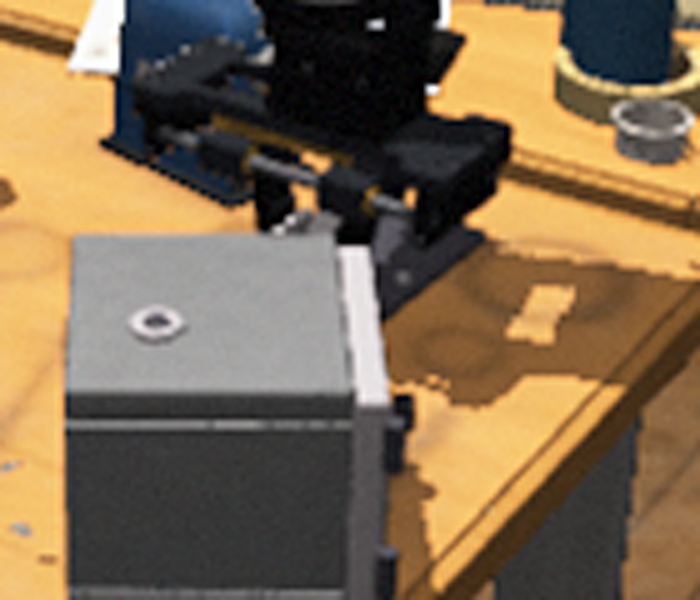

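```bash
python3 - <<'E'
from h import *
c=env.get_calibration('wrist')
A=atz(c,273.5,153,85);B=atz(c,370,80,85);C=atz(c,163,0,85); s=atz(c,284.5,77,57.3)
print(A,B,np.linalg.norm(B-A),np.arctan2(*(B-A)[[1,0]]),np.arctan2(*(A-C)[[1,0]]),s)
m=(A+B)/2
for y in(.563,):
  d=np.array([np.sin(y),-np.cos(y),0]); print(m-18*d-s,m-20*d-s)
crop('wrist12',150,0,400,180,3,'wc12')
E
```

```text
[482.95509213 251.3758972   85.        ] [514.01620105 272.34713509  85.        ] 37.477797506440226 0.5938600101921692 -1.0003596918381223 [487.83087295 276.61424177  57.3       ]
[ 1.04771339  0.46911373 27.7       ] [-1.97377463e-02  2.16042922e+00  2.77000000e+01]
```

View pics/wc12.png

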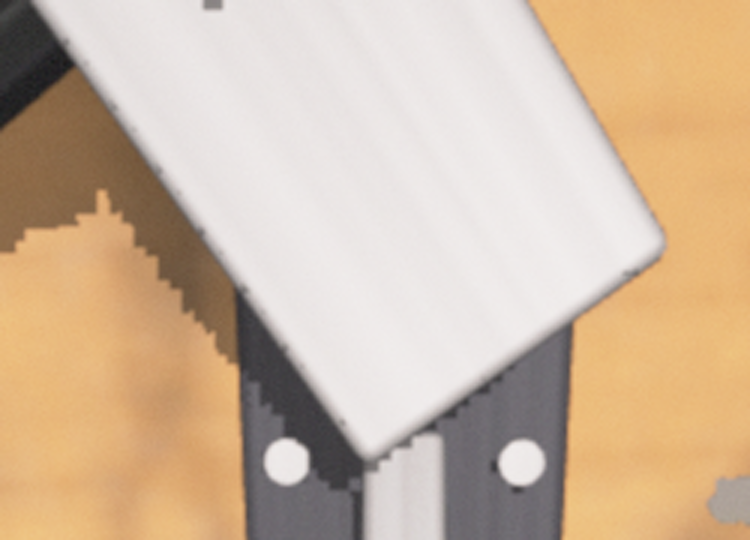

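```bash
python3 -m inch '[1,1,-4,0,0,0,1,0,0,-2,0,0,0,1]';python3 -m inch '[0,0,-2,0,0,0,1]'; python3 -c "
from h import *
from scipy.spatial.transform import Rotation as Ro
o=env.get_obs();M=Ro.from_rotvec(o['orientation']).as_matrix();print(np.arctan2(M[1,1],M[0,1]),np.degrees(np.cross(M[:,2],[0,0,-1])),o['eef_pos'],o['wrist_force'])"
```

```text
time: 9.13
eef_pos: [484.3, 186.3, 23.8]
orientation: [-2.276, -2.164, -0.001]
wrist_force: [-3.9, 2.1, 16.0]
grip_width: 35.9
time: 9.22
eef_pos: [484.4, 186.3, 23.7]
orientation: [-2.276, -2.163, -0.001]
wrist_force: [-5.3, 1.3, 29.9]
grip_width: 35.9
-0.05109904055409701 [-0.09741134 -0.02292251 -0.        ] [484.39008231 186.32704226  23.74854838] [-5.26434381  1.25536135 29.93570707]
```

```bash
python3 -m inch '[0,0,0,0,0,0,-1,0,0,0,0,0,0,-1,0,0,0,0,0,0,-1,0,0,0,0,0,0,-1,0,0,0,0,0,0,-1]';python3 -m inch '[0,0,10,0,0,0,-1,0,0,25,0,0,0,-1,0,0,35,0,0,0,-1,0,0,35,0,0,0,-1,0,0,30,0,0,0,-1,0,-10,20,0,0,0,-1,0,-10,0,0,0,0,-1]'; python3 -c "
from h import *
snap('wrist','wrist13');snap('top','top13');crop('wrist13',150,0,400,180,3,'wc13')
from scipy.spatial.transform import Rotation as Ro
o=env.get_obs();M=Ro.from_rotvec(o['orientation']).as_matrix();print(np.arctan2(M[1,1],M[0,1]),np.degrees(np.cross(M[:,2],[0,0,-1])),o['eef_pos'],o['wrist_force'])"
```

```text
time: 9.63
eef_pos: [488.8, 185.6, 27.6]
orientation: [2.277, 2.158, 0.014]
wrist_force: [0.5, 0.1, 0.8]
grip_width: 61.2
time: 10.22
eef_pos: [486.4, 165.4, 190.4]
orientation: [2.278, 2.161, 0.009]
wrist_force: [0.3, -0.3, 1.0]
grip_width: 87.1
-0.05513041397476601 [-0.07968967 -0.04485095 -0.        ] [484.4511743  164.12901409 187.11577778] [-0.84225096  0.07766923  0.02061726]
```

View pics/wrist13.png

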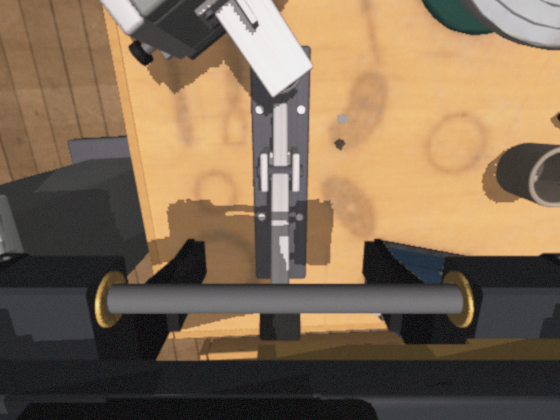

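View pics/wc13.png

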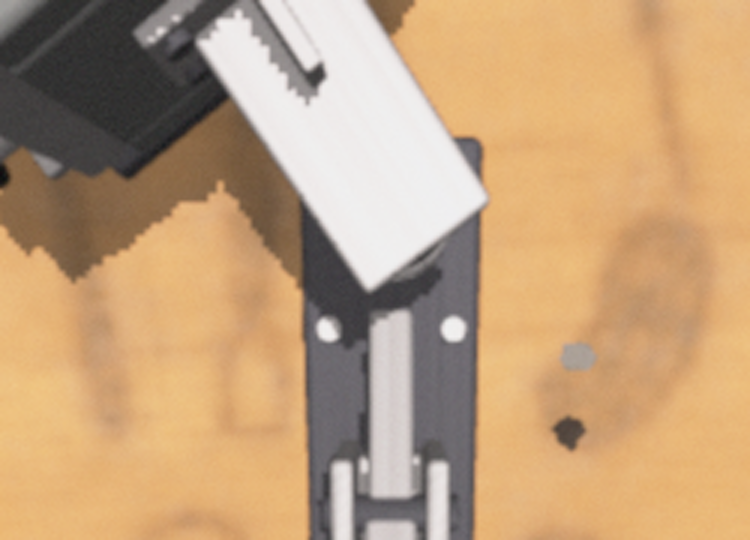

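```bash
python3 - <<'E'
from h import *
c=env.get_calibration('wrist')
P=lambda x,y,z:atz(c,150+x/3,y/3,z)
A=P(371,291,85);B=P(487,200,85);d=np.array([np.sin(.563),-np.cos(.563),0]);m=(A+B)/2
print('pad',m-18*d,m-20*d, np.linalg.norm(A-B))
fr=P(481,138,9);br=P(475,540,9);bl=P(310,540,9);print(fr,br,bl,np.linalg.norm(br-bl))
e=(fr-br);e/=np.linalg.norm(e);yaw=np.arctan2(e[1],e[0]);n=np.array([-e[1],e[0],0]);print('yaw',yaw)
print('saddle from base', fr-25*e+30*n)
# cheeks rear/front in full image
ch=np.mean([atz(c,*p,63) for p in [(264,152),(264,190),(296,152),(296,190)]],0);print('origin',ch, ch+90*e)
E
python3 - <<'E'
from h import *
crop('wrist13',200,100,340,350,3,'wd13');crop('top13',280,200,420,310,5,'td13')
E
```

```text
pad [487.07383439 276.33656707  85.        ] [486.00638326 278.02788256  85.        ] 36.62993778841445
[517.1567868  297.11303258   9.        ] [510.87425887 166.06725283   9.        ] [451.85018439 169.32102742   9.        ] 59.11369060866833
yaw 1.522891530852516
saddle from base [485.99404137 273.57830723   9.        ]
origin [482.32257985 187.9605944   63.        ] [486.63236265 277.85734502  63.        ]
```

View pics/wd13.png

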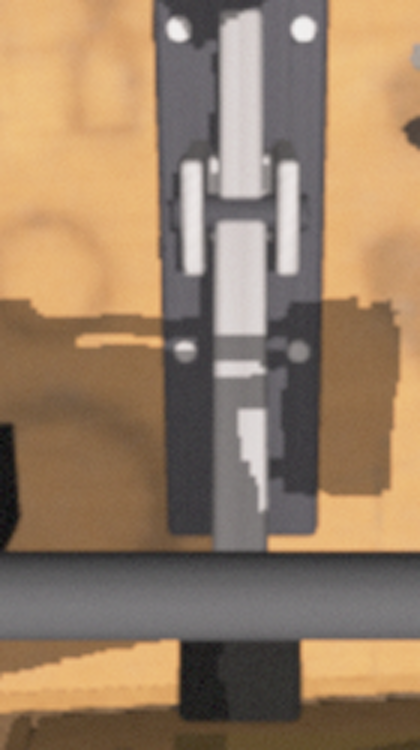

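View pics/td13.png

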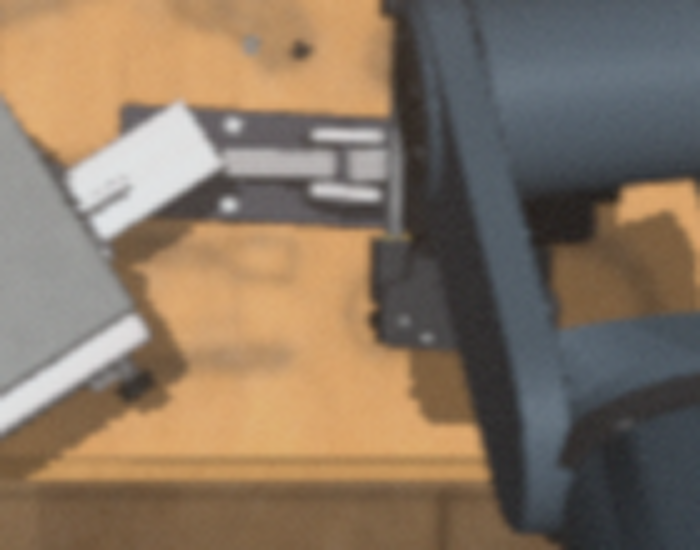

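```bash
python3 -m inch '[-1,-10,0,0,0,-7,1,-1,-10,0,0,0,-7,1,-1,-10,0,0,0,-7,1,-1,-10,0,0,0,-7,1,-1,-10,0,0,0,-7,1,0,-10,-2,0,0,-7,1,0,-10,-4,0,0,-7,1,0,-10,-5,0,0,-7,1,0,-5,-5,0,0,-4,1,0,0,-5,0,0,0,1,0,0,-5,0,0,0,1,0,0,0,0,0,0,1]'; python3 -c "
from h import *
snap('wrist','wrist14');snap('scene','scene14');crop('scene14',290,100,430,220,5,'sc14')
from scipy.spatial.transform import Rotation as Ro
o=env.get_obs();M=Ro.from_rotvec(o['orientation']).as_matrix();print(np.arctan2(M[1,1],M[0,1]),np.degrees(np.cross(M[:,2],[0,0,-1])),o['eef_pos'],o['wrist_force'])"
```

```text
time: 11.32
eef_pos: [464.2, 77.1, 142.7]
orientation: [-3.045, -0.673, 0.048]
wrist_force: [0.3, 0.3, -0.2]
grip_width: 15.0
-1.1356396189452578 [-0.89726437 -1.90603338 -0.        ] [464.85427104  77.23104751 143.6208253 ] [ 0.46628555  0.86225145 -0.19988672]
```

View pics/wrist14.png

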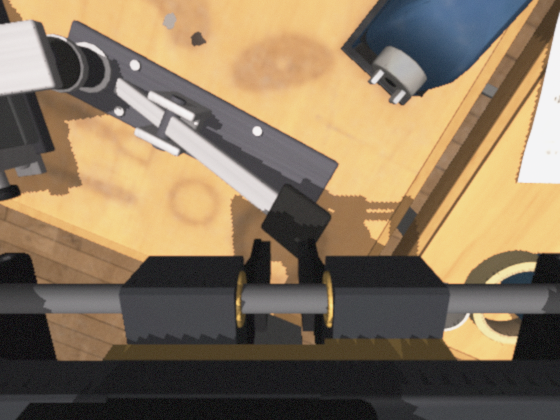

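View pics/sc14.png

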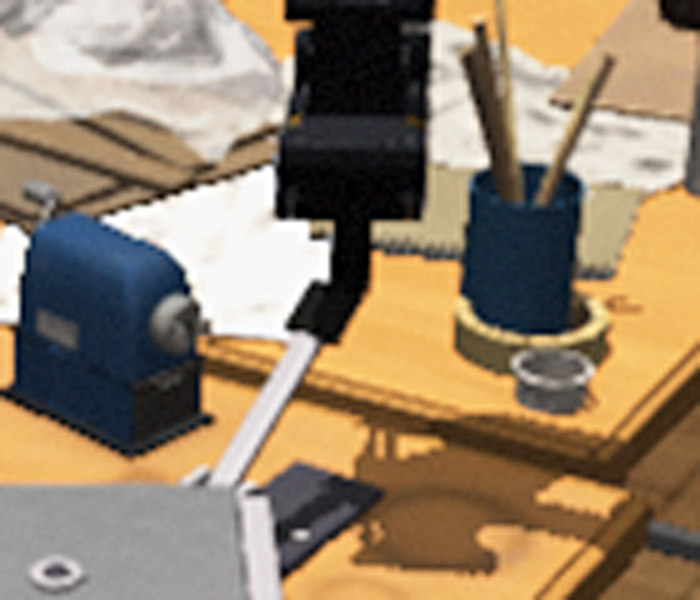

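```bash
python3 - <<'E'
from h import *
c=env.get_calibration('wrist')
print(atz(c,297,217,126),proj(c,env.get_obs()['eef_pos']))
s=atz(c,165,125,63);print(s)
E
```

```text
[483.40073176  78.59302806 126.        ] (np.float64(284.97845330092025), np.float64(257.71850685542364))
[485.36172219 186.07409552  63.        ]
```

```bash
python3 -m inch '[8,0,0,-0.9,-1.9,0,1,8,0,0,0,0,0,1,0,0,-4,0,0,0,1,0,0,-4,0,0,0,1,0,0,-4,0,0,0,1]'; python3 -c "
from h import *
from scipy.spatial.transform import Rotation as Ro
o=env.get_obs();M=Ro.from_rotvec(o['orientation']).as_matrix();print(np.arctan2(M[1,1],M[0,1]),np.degrees(np.cross(M[:,2],[0,0,-1])),o['eef_pos'],o['wrist_force'])
snap('wrist','wrist15')"
```

```text
time: 11.83
eef_pos: [483.4, 78.8, 132.2]
orientation: [3.065, 0.687, 0.006]
wrist_force: [-0.3, -0.0, 3.2]
grip_width: 0.4
-1.1298472276704548 [-0.00423293  0.22213267  0.        ] [483.40364969  78.84363452 132.15634994] [-0.32571084 -0.03155176  3.16932038]
```

View pics/wrist15.png

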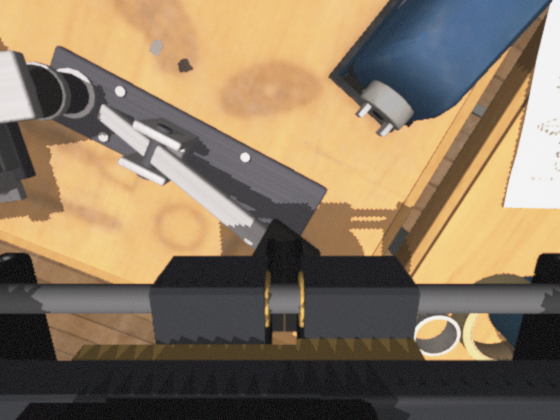

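```bash
python3 -m inch '[0,-3,-6,0,0,0,1,0,-3,-6,0,0,0,1,0,-3,-6,0,0,0,1]';python3 -m inch '[0,-3,-6,0,0,0,1,0,-3,-6,0,0,0,1]'; python3 -c "
from h import *
snap('wrist','wrist16');o=env.get_obs();print(o['eef_pos'],o['wrist_force'])"
```

```text
time: 12.13
eef_pos: [483.4, 69.5, 113.5]
orientation: [3.064, 0.689, 0.007]
wrist_force: [-0.7, 0.7, 4.7]
grip_width: 0.5
time: 12.3
eef_pos: [483.0, 63.4, 100.2]
orientation: [-3.065, -0.686, -0.006]
wrist_force: [-0.3, 4.4, 3.2]
grip_width: 0.7
[482.84729898  63.05252059  99.34998564] [1.09241597 3.75834449 5.21226569]
```

View pics/wrist16.png

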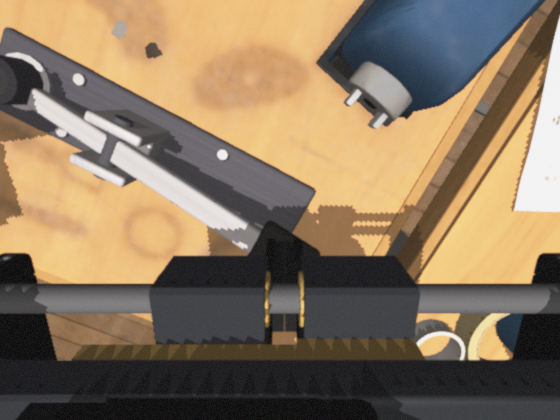

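```bash
python3 -m inch '[0,-1,-6,0,0,0,1,0,-1,-6,0,0,0,1]';python3 -m inch '[0,-1,-6,0,0,0,1,0,-1,-6,0,0,0,1]'; python3 -m inch '[0,-1,-6,0,0,0,1,0,-1,-6,0,0,0,1]'; python3 -c "
from h import *
snap('wrist','wrist17');snap('scene','scene17');o=env.get_obs();print(o['eef_pos'],o['wrist_force'])
crop('scene17',260,100,430,280,4,'sc17')"
```

```text
time: 12.52
eef_pos: [482.9, 59.9, 87.6]
orientation: [3.065, 0.687, 0.005]
wrist_force: [-2.1, -2.1, 9.5]
grip_width: 0.4
time: 12.68
eef_pos: [482.7, 57.1, 75.8]
orientation: [3.064, 0.687, 0.004]
wrist_force: [-1.9, 3.6, 8.9]
grip_width: -0.1
time: 12.85
eef_pos: [482.6, 55.5, 64.0]
orientation: [-3.066, -0.684, -0.005]
wrist_force: [-0.5, 5.2, 9.8]
grip_width: 0.7
[482.56455985  55.48182193  63.75821817] [-0.72438395  4.0493901   8.05102424]
```

View pics/wrist17.png

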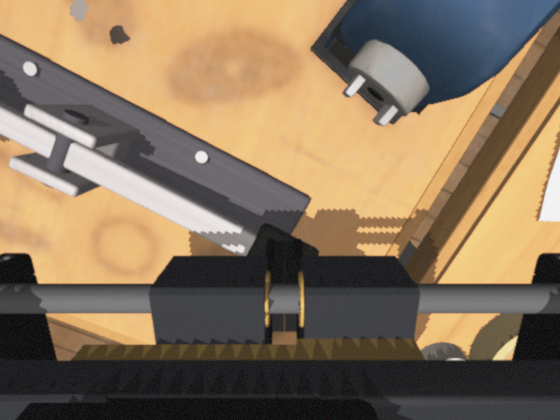

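View pics/sc17.png

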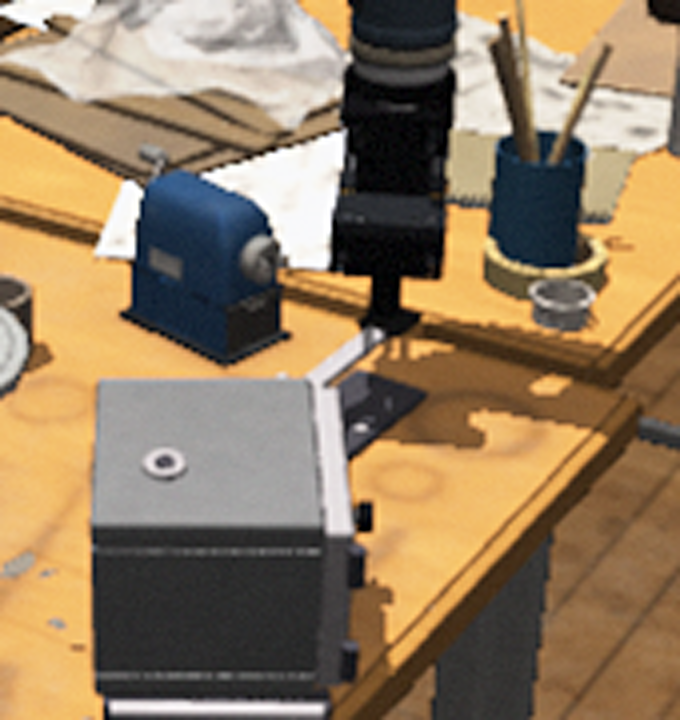

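```bash
python3 -m inch '[0,0,-4,0,0,0,1]'; python3 -m inch '[0,0,-4,0,0,0,1]';python3 -m inch '[0,0,-4,0,0,0,1]'; python3 -c "
from h import *
snap('scene','scene18');o=env.get_obs();print(o['eef_pos'],o['wrist_force'])
a=cv2.imread('pics/scene12.png')[180:290,270:380];b=cv2.imread('pics/scene18.png')[180:290,270:380]
cv2.imwrite('pics/cmp18.png',cv2.resize(np.hstack([a,b]),None,fx=3.5,fy=3.5,interpolation=cv2.INTER_CUBIC))"
```

```text
time: 13.03
eef_pos: [482.7, 55.4, 61.3]
orientation: [-3.066, -0.685, -0.005]
wrist_force: [-7.4, -0.6, 50.8]
grip_width: 0.7
time: 13.12
eef_pos: [482.8, 55.3, 60.8]
orientation: [3.065, 0.686, 0.007]
wrist_force: [-8.9, 0.9, 62.9]
grip_width: 0.6
time: 13.2
eef_pos: [482.8, 55.4, 61.2]
orientation: [3.065, 0.686, 0.009]
wrist_force: [-8.5, 2.3, 54.2]
grip_width: 0.3
[482.76206953  55.36503808  61.31140195] [-8.28194476  2.20492353 50.35314385]
```

View pics/cmp18.png

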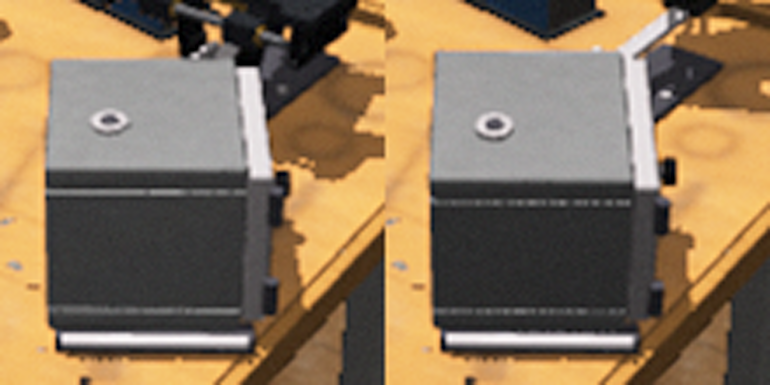

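```bash
python3 -m inch '[0,0,4,0,0,0,1,0,1,6,0,0,0,1,0,1,6,0,0,0,1,0,1,6,0,0,0,1,0,1,6,0,0,0,1,0,2,6,0,0,0,1,0,3,6,0,0,0,1,0,3,6,0,0,0,1,0,3,6,0,0,0,1,0,3,6,0,0,0,1,0,3,6,0,0,0,1,0,2,6,0,0,0,1,0,0,8,0,0,0,1,0,0,8,0,0,0,1,0,0,0,0,0,0,1]'; python3 -c "
from h import *
snap('wrist','wrist19');o=env.get_obs();print(o['eef_pos'],o['wrist_force'])
snap('scene','scene19')
a=cv2.imread('pics/scene12.png')[180:290,270:380];b=cv2.imread('pics/scene19.png')[180:290,270:380]
cv2.imwrite('pics/cmp19.png',cv2.resize(np.hstack([a,b]),None,fx=3.5,fy=3.5,interpolation=cv2.INTER_CUBIC))"
```

```text
time: 14.5
eef_pos: [482.6, 81.6, 157.5]
orientation: [-3.066, -0.682, -0.018]
wrist_force: [-0.1, 0.4, 0.6]
grip_width: 0.5
[482.29287145  81.5538627  157.0094785 ] [-0.49773626 -0.61564707  0.02322129]
```

View pics/wrist19.png

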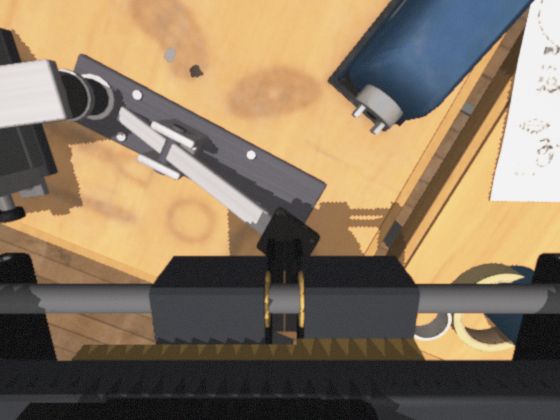

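View pics/cmp19.png

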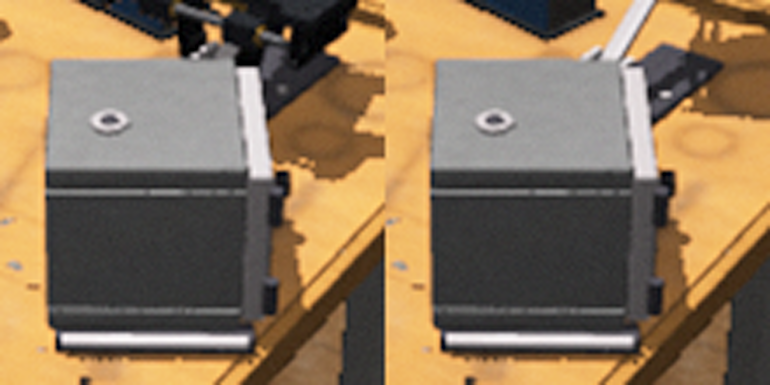

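```bash
python3 - <<'E'
from h import *
crop('wrist19',0,30,220,190,3.6,'wc19')
E
```

```text
(no output)
```

View pics/wc19.png

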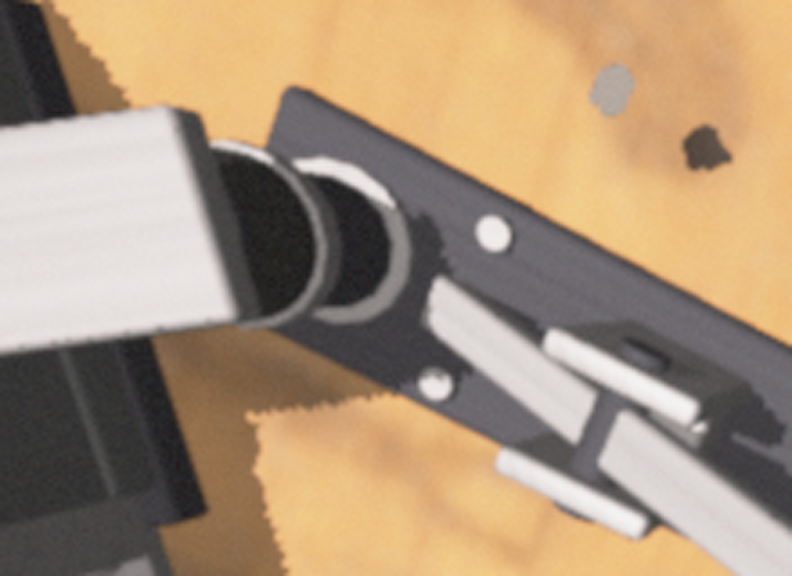

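```bash
cat > ov.py <<'E'
from h import *
import sys
c=env.get_calibration('wrist')
im=cv2.resize(cv2.imread('pics/wrist19.png')[30:190,0:220],None,fx=3.6,fy=3.6,interpolation=cv2.INTER_CUBIC)
def circ(x,y,z,r,col):
    p=np.array([proj(c,[x+r*np.cos(a),y+r*np.sin(a),z]) for a in np.linspace(0,2*np.pi,60)])
    p=((p-[0,30])*3.6).astype(int); cv2.polylines(im,[p],True,col,1)
    q=(np.array(proj(c,[x,y,z]))-[0,30])*3.6; cv2.circle(im,(int(q[0]),int(q[1])),3,col,-1)
px,py,sx,sy=map(float,sys.argv[1:5])
circ(px,py,70,18,(0,255,0));circ(px,py,75,18,(255,255,0));circ(sx,sy,52,20,(0,0,255))
cv2.imwrite('pics/'+sys.argv[5]+'.png',im)
P=lambda x,y,z:atz(c,x/3.6,30+y/3.6,z)
A=P(175,108,85);B=P(238,322,85);m=(A+B)/2
print('end',A,B,m,np.linalg.norm(A-B),'cheek',np.mean([P(*q,63) for q in [(545,335),(690,415),(500,455),(645,530)]],0), 'basecorner',P(288,88,9))
E
python3 ov.py 487 276 487 276 ov1
```

```text
end [514.86218993 270.73313023  85.        ] [481.9057883  250.51585663  85.        ] [498.38398912 260.62449343  85.        ] 38.66345250668342 cheek [484.62236039 186.37166087  63.        ] basecorner [518.42946772 297.008603     9.        ]
```

View pics/ov1.png

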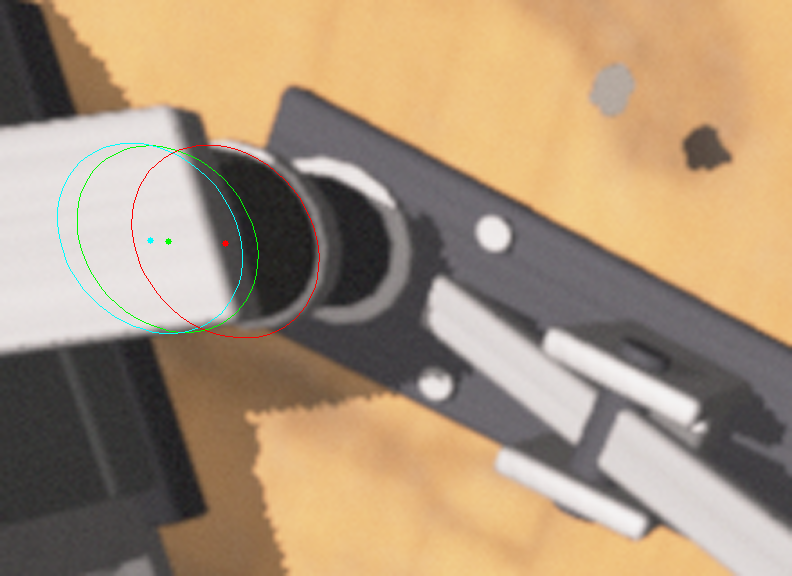

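```bash
python3 -m inch '[0,-1,-8,0,0,0,1,0,-1,-8,0,0,0,1,0,-1,-8,0,0,0,1]';python3 -m inch '[0,-3,-6,0,0,0,1,0,-3,-6,0,0,0,1,0,-3,-6,0,0,0,1,0,-3,-6,0,0,0,1,0,-3,-6,0,0,0,1]'
```

```text
time: 14.85
eef_pos: [482.6, 78.0, 131.6]
orientation: [3.067, 0.681, 0.019]
wrist_force: [0.3, -0.3, 3.7]
grip_width: 0.5
time: 15.27
eef_pos: [481.8, 62.1, 97.0]
orientation: [-3.065, -0.678, -0.015]
wrist_force: [0.1, 7.1, 7.1]
grip_width: 0.7
```

```bash
python3 -m inch '[0,0,-6,0,0,0,1,0,-1,-6,0,0,0,1]';python3 -m inch '[0,-1,-6,0,0,0,1,0,-1,-6,0,0,0,1]'; python3 -m inch '[0,-1,-6,0,0,0,1,0,0,-5,0,0,0,1]';python3 -m inch '[0,0,-3,0,0,0,1,0,0,-3,0,0,0,1]'; python3 -c "
from h import *
snap('wrist','wrist20');snap('scene','scene20');o=env.get_obs();print(o['eef_pos'],o['wrist_force'])
a=cv2.imread('pics/scene12.png')[180:290,270:380];b=cv2.imread('pics/scene20.png')[180:290,270:380]
cv2.imwrite('pics/cmp20.png',cv2.resize(np.hstack([a,b]),None,fx=3.5,fy=3.5,interpolation=cv2.INTER_CUBIC))"
```

```text
time: 15.43
eef_pos: [481.8, 59.7, 84.4]
orientation: [-3.066, -0.679, -0.014]
wrist_force: [-1.3, -0.5, 10.2]
grip_width: 0.8
time: 15.6
eef_pos: [481.6, 57.1, 72.2]
orientation: [-3.066, -0.678, -0.014]
wrist_force: [-1.5, 4.0, 9.4]
grip_width: 0.4
time: 15.77
eef_pos: [481.7, 56.1, 61.6]
orientation: [-3.066, -0.675, -0.016]
wrist_force: [-6.0, 0.2, 46.1]
grip_width: 0.6
time: 15.93
eef_pos: [481.7, 56.0, 61.5]
orientation: [-3.066, -0.675, -0.019]
wrist_force: [-8.6, 1.7, 46.9]
grip_width: 0.6
[481.71172832  56.06369398  61.74138723] [-7.47628648  2.22014827 42.43628417]
```

View pics/cmp20.png

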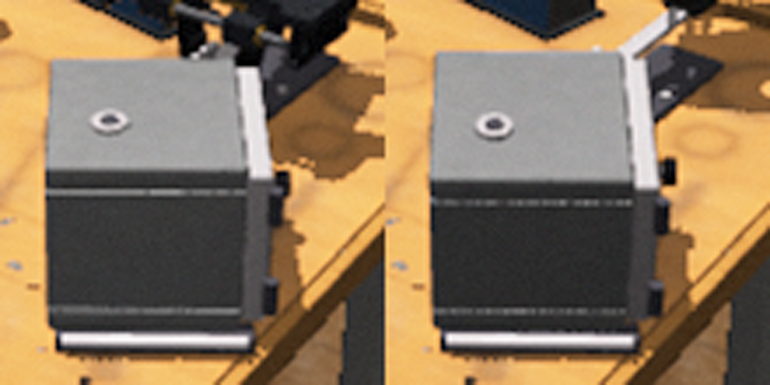

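View pics/wrist20.png

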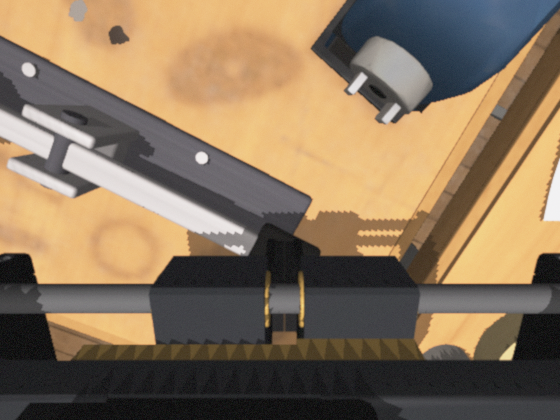

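```bash
python3 -m inch '[0,0,-1,0,0,0,1,0,0,-1,0,0,0,1,0,0,-1.5,0,0,0,1]'; python3 -c "
from h import *
for i in range(4):
    snap('top','top21');o=env.get_obs();print(o['time'],o['eef_pos'],o['wrist_force'])
crop('top21',150,100,430,310,2.8,'tc21')"
```

```text
time: 16.28
eef_pos: [481.6, 56.2, 63.5]
orientation: [-3.067, -0.675, -0.027]
wrist_force: [-1.8, 1.2, 12.6]
grip_width: 0.1
16.3333 [481.63117964  56.15994914  63.38075821] [-2.59372199  1.80680725 15.00605614]
16.3833 [481.56656928  56.16989032  63.34703597] [-1.68240549  1.90630786 15.22254744]
16.4333 [481.5977183   56.16669339  63.32802653] [-2.58029032  1.7017512  14.95548214]
16.4833 [481.63011919  56.16331994  63.34524877] [-2.07283409  2.04646032 15.13438637]
```

View pics/tc21.png

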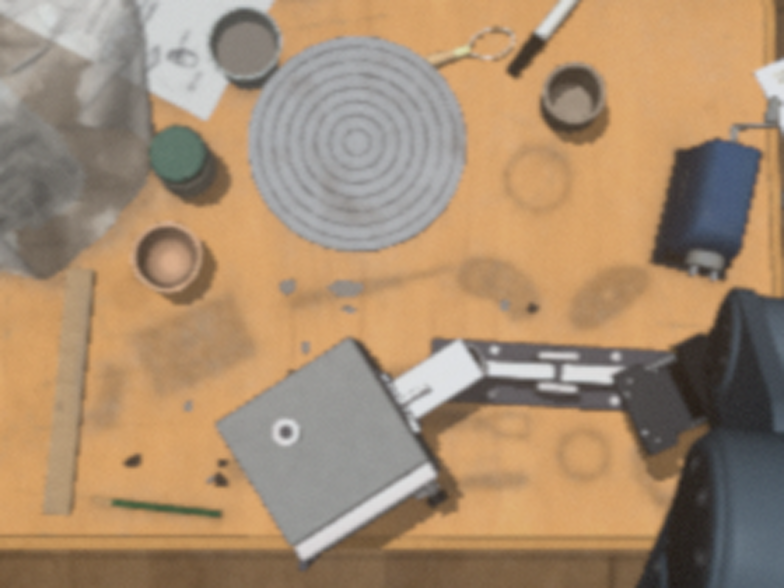

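```bash
python3 -m inch '[0,0,-2.5,0,0,0,1,0,0,-2.5,0,0,0,1,0,0,-2.5,0,0,0,1]'; python3 -c "
from h import *
for i in range(3):
    snap('scene','scene22');o=env.get_obs();print(o['time'],o['eef_pos'],o['wrist_force'])"
```

```text
time: 16.73
eef_pos: [481.7, 56.1, 62.2]
orientation: [-3.067, -0.676, -0.032]
wrist_force: [-6.6, 2.3, 35.2]
grip_width: 0.5
16.7833 [481.67741241  56.09063682  62.25955768] [-5.87976533  1.42100264 33.434174  ]
16.8333 [481.66031906  56.08101343  62.29915428] [-4.89015591  2.09198337 33.62146991]
16.8833 [481.67799746  56.0913663   62.29363668] [-5.41750764  2.26247528 32.729351  ]
```

Steady at 33 N on the stop; handing in.

```bash
python3 -c "
from h import *
env.hand_in(); print(env.get_obs()['time'])"
```

```text
the job is handed in; nothing more can be done
the job is handed in; nothing more can be done
```

I handed the job in at about 17 s of the 72 s allowed. The kiln is raised on the jack and the arm is holding the pedal down.

- **Door:** I pushed the door shut until the force rose to about 21 N. In the picture afterwards, the door's edge ran parallel to the roof's front edge to within about 0.002 rad. I saw it shut but had no direct sign of the catch clicking. It was still shut in the later pictures, with the kiln raised and lowered.
- **Jack:** I set the jack flat on the table, pointing about 0.61 rad clockwise from the kiln's +y. The saddle is under the lift pad to within about 2 mm. That is worked out from the bracket's edges and the jack's cheeks, because the bracket hides the pad from the camera. The camera estimates differed from each other by 2 to 4 mm.
- **First stroke:** I pressed the pedal down to its stop and the kiln tipped up. I then raised the arm clear of the pedal, the handle came up and the kiln sat back on its stand. The jack had not moved.
- **Second stroke:** I pressed it down to the stop again. The last readings were steady at about 33 N, with the fingertip 62 mm above the table and the kiln raised.

Pressing on the stop briefly reached about 63 N at the fingertips. That is below the 120 N wrist limit. I took the 40 N limit as covering only the arm and the gripper's body, so I eased the final hold below 40 N anyway.

The pots and the slat look untouched in the last top view.

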